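# Shut the marked torch-gas valve under its sliding cover

### The arm

A 7-joint arm with a two-finger parallel gripper is mounted at the origin on the work surface. World frame = base frame: x ahead of the robot, y to its left, z up, the work surface at z = 0. Lengths are in m, angles in rad, forces in N, time in s.
With the tool pointing down it reaches from about 0.4 to 0.75 m from the base axis. Payload 19.5 kg.
Tool frame: the origin (TCP) lies between the finger pads; the fingertips stand 19 mm ahead of it and the grasp point (between the pads) is the TCP (r.tcp_to_tips is the z of the fingertips in the tool frame, in m); z points along the fingers, y is the line along which they close (so a half turn about z gives the same grasp; the last joint's range is limited). The gripper opens to 85 mm and grips with 20 to 120 N. Pads are 22 mm wide; open, the fingers measure 114 mm over their backs; the gripper's body (76 mm by 85 mm) begins 54 mm behind the grasp point. The pads swing forward as they close: fully open they stand 13 mm farther back than shut.
Start: joints at [1.218, 0.707, -0.028, 1.485, 0.022, 0.951, -0.075], TCP at [0.176, -0.547, 0.25] pointing down, gripper open.
Joint ranges: [-2.71, 2.71], [-0.32, 2.16], [-1.57, 1.52], [0, 2.45], [-1.46, 4.6], [0, 2.02], [-2.83, 2.83]. Speed limits (rad/s): [1.89, 1.89, 2.57, 2.57, 3.01, 3.01, 3.01].

### API

Orientations are given as a rotation vector (axis times angle).
In Python, from bench import monitor, grab_frame, job, r gives the robot as it stands.
- The arm moves only by the shell command python3 -m inch 'ROWS' [FORCE]. ROWS is text: rows parted by semicolons, each of 5 numbers parted by spaces: the closure, from -1 (fully open) to 1 (shut), then the shift along the tool's x, y, z in cm, then the turn about the tool's z in degrees. A call has 1 to 5 rows; each row shifts and turns the commanded pose from where the row before left it, along the tool's axes as they then stand; what a row does not reach is not made up. A row lasts 1/8 s, in which the tool goes at most 62.5 mm and 10.7 degrees, less where a joint would pass 70% of its speed; a pose out of reach is approached as far as the arm can. A call with a gripper value outside its range is refused whole. The fingers move at their own pace and stop on an object; FORCE is the grip in N (left out, the last holds). Time passes only in rows, so rows that do not move let the fingers close. It gives the time, the measured TCP pose, the force, the opening and the grip force at its end, in the units of the state.
- monitor.state(): the state, without advancing time (a new reading comes with each control period).
- grab_frame(name): name is "side" or "top"; returns a dict with "image" (384x512x3 uint8, red, green, blue), "z_map" (384x512 float32, m along the optical axis (not along the pixel's ray), 0 where there is no reading), "vertical_fov" (degrees; the focal length in pixels is half the picture's height over the tangent of half this angle, whatever the lens; pixels are square), "cx", "cy" (the principal point, pixels), "dist_coeffs" ([k1, k2, p1, p2, k3] as OpenCV has them; the pictures are not rectified), "rvec" (rotation vector, rad) and "tvec" (3), from world to camera coordinates, as OpenCV has them. Camera axes: x right, y down, z forward; pixel columns grow to the right and rows downward; lengths in m; the calibration is good to about 2 mm. A picture is of the moment at which its call begins.
- job.hand_in(): hands the job in; it is judged then, once.
The state is a dict: "time": time; "joints": joint angles; "joint_velocities": joint speeds; "joint_torque": joint torques, N m; "eef_pos": TCP position; "orientation": TCP orientation; "contact_force": force on the tool from outside, world axes, zero at the start; "wrist_torque": the same for the moment, N m; "finger_gap": finger opening in m; "finger_force": force on a finger pad.
Only numpy, scipy, OpenCV 4.12 (cv2) and the standard library are available. Lean on these libraries where they do the work, as an engineer would, in place of code of your own. Each camera call takes 0.05 s, during which the arm holds its last target. There are 200 camera calls.

### The job

Closing time at the jeweller's bench: push the flat cover of the grey gas box straight back, away from the robot, until it meets the stop, so that the two valves are uncovered. Then push the marked handle, the one that ends in a round disc, clockwise a quarter turn until it is fully shut, and leave the plain bar handle as it is. Only push with the fingers: do not lift the cover, and do not disturb the things standing around the box.

Things in the scene. Friction and masses are not known exactly. Their poses are not given: they have to be found in the camera images.
- gasbox: Fixed grey steel gas box, 341 mm long (x), 320 mm wide (y). Origin: on the table under the centre of the valve well; x points away from the robot to the rear, y left, z up. The open well is 150 (x) by 270 mm (y) inside, centred on the origin, its rim at z 70. Side guide lips (from y 150 either way) rise to z 80, the front lip (x -90 to -85) to z 77. Pipe stubs stick out in front to x -138, z 28.
- stop (a point): Centre of the rear stop's front face, on the box at x 245, z 75 of its frame: an upright wall 84 mm high across the box. Two runners at z 70 lead from the well back to it.
- cover: Loose flat aluminium cover, 160 (x) by 294 (y) by 4 mm thick, 0.35 to 0.7 kg, lying on the runners (underside at z 70) with 3 mm play to each side lip. Origin: centre of its underside; axes as the box's. It starts over the well with its origin 0 to 20 mm behind the box's, and meets the stop with its origin at x 165 of the box. It slides at 2 to 8 N.
- ridge (a point): Middle of the raised ridge across the cover, on its centre line, halfway up (16 mm above the cover's underside, 30 mm nearer the robot than the cover's origin). The ridge is 12 mm thick (x), 140 mm long (y) and stands 24 mm above the cover's top face; push its near face.
- marked_handle (a joint): Angle (rad) of the marked handle: 0 = fully open, pointing along the box's -x (to the robot); 1.571 = fully shut against its end stop, pointing along the box's +y. It turns clockwise seen from above, starts between 0 and 0.25, needs about 0.12 N m and stays where it is left.
- marked_axis (a point): Turning axis of the marked handle at the handle's mid-height, 55 mm above the table. The handle is a steel bar 12 mm wide, 14 mm high, from a 22 mm hub out to a round disc 28 mm in diameter, as high as the bar; the disc's far edge is 68 mm from the axis. Below lie the brass valve body (34 mm along the pipe, 13 mm across from the axis, up to z 41) and the pipe (up to z 36).
- marked_end (a point): Centre of the marked handle's end disc, 54 mm from its axis, at mid-height. Nothing but the pipe (z below 36 mm) is beneath it.
- plain_handle (a joint): Angle (rad) of the plain handle, same sense as the marked one, starts between 0 and 0.25; to be left as it is.
- plain_axis (a point): Turning axis of the plain handle, a straight steel bar 12 mm wide and 14 mm high, 68 mm long from the axis, no disc, same height as the marked one. The two axes stand about 105 mm apart across the box; either may be the left one.
- plain_end (a point): Point on the plain handle 54 mm from its axis.
- can: Bystander: orange can, 66 mm in diameter, 115 mm high, left of the box. Origin: centre of its underside.
- jar: Bystander: brown flux jar, 50 mm in diameter, 60 mm high, close to the box's left side. Origin: centre of its underside.
- dish: Bystander: small white dish, 76 mm in diameter, 28 mm high, front left. Origin: centre of its underside.
- block: Bystander: steel bench block, 70 by 70 by 20 mm, close to the box's right side. Origin: centre of its underside.
- mandrel: Bystander: upright tapered ring mandrel on a round foot 64 mm in diameter, 122 mm high, right of the box. Origin: centre of its underside.
- screwdriver: Bystander: screwdriver, 160 mm long, lying right of the box, beyond the block and the mandrel. Origin: on its underside.

How it is judged:
By the outcome, as a careful person would: the job done as asked, in the order asked, and still so for the second after the job is handed in, with the robot touching nothing.
It also fails if it takes over 51 s, if anything falls off the work surface, if the arm or the gripper's body presses on something with over 40 N, if the wrist force passes 120 N, or if a joint passes its speed limit or range.

## Working session

There is one attempt and no reset: what is moved stays moved. The work goes in short steps, Python scripts to look and compute and a shell command to move; the robot and the scene stay as the last step left them, time stands still between calls to the robot, and variables do not carry over. Pictures are saved under pics/ and viewed, at most 10 in all, crops included, and the job is handed in when it is done.

```bash
ls; mkdir -p pics
cat > h.py <<'E'
import numpy as np,cv2
from bench import monitor, grab_frame, job, r
def cam(f):
    h,w=f["image"].shape[:2]; fl=h/2/np.tan(np.radians(f["vertical_fov"])/2)
    K=np.array([[fl,0,f["cx"]],[0,fl,f["cy"]],[0,0,1]]); R=cv2.Rodrigues(np.array(f["rvec"],float))[0]
    return K,np.array(f["dist_coeffs"],float),R,np.array(f["tvec"],float).reshape(3)
def world(f,uv,z=None):
    "world points of pixels: from depth, or on plane of height z"
    K,D,R,t=cam(f); uv=np.array(uv,float).reshape(-1,2)
    n=cv2.undistortPoints(uv.reshape(-1,1,2),K,D).reshape(-1,2); d=np.c_[n,np.ones(len(n))]
    if z is None:
        s=np.array([f["z_map"][int(round(v)),int(round(u))] for u,v in uv])
        return (d*s[:,None]-t)@R
    c=-R.T@t; q=d@R
    return c+q*((z-c[2])/q[:,2])[:,None]
def proj(f,P):
    K,D,R,t=cam(f); return cv2.projectPoints(np.array(P,float).reshape(-1,3),cv2.Rodrigues(R)[0],t,K,D)[0].reshape(-1,2)
def save(f,n,box=None,s=1.5):
    im=f["image"][:,:,::-1]
    if box: im=im[box[1]:box[3],box[0]:box[2]]
    cv2.imwrite("pics/"+n,cv2.resize(im,None,fx=s,fy=s,interpolation=cv2.INTER_CUBIC))
E
python3 - <<'E'
from h import *
import pickle
s=monitor.state();print({k:np.round(v,3) for k,v in s.items()}); print(r.tcp_to_tips)
for n in("top","side"):
    f=grab_frame(n);pickle.dump(f,open(n+".pkl","wb"));save(f,n+"0.png");K,D,R,t=cam(f);print(n,-R.T@t,R[2],K[0,0],(f["z_map"]>0).mean())
E
```

```text
pics
{'time': np.float64(0.0), 'joints': array([ 1.218,  0.707, -0.028,  1.485,  0.022,  0.951, -0.075]), 'joint_velocities': array([-0.001, -0.001,  0.001,  0.   , -0.001, -0.   , -0.001]), 'joint_torque': array([-0.0000e+00, -8.8321e+01,  1.2340e+00, -2.3616e+01,  1.7000e-02,
        7.0000e-03,  0.0000e+00]), 'eef_pos': array([ 0.176, -0.547,  0.25 ]), 'orientation': array([-3.103, -0.486,  0.   ]), 'contact_force': array([-0.955, -1.341,  0.411]), 'wrist_torque': array([-0.018,  0.022, -0.003]), 'finger_force': np.float64(0.0), 'finger_gap': np.float64(0.086)}
0.019
top [0.51165647 0.00595741 1.29073383] [ 0.03649262  0.01152609 -0.99926745] 491.325274806556 0.996124267578125
side [0.42721252 0.79681648 0.65420598] [ 0.14773609 -0.80193435 -0.57885692] 387.5221296738418 0.9959615071614584
```

View pics/top0.png

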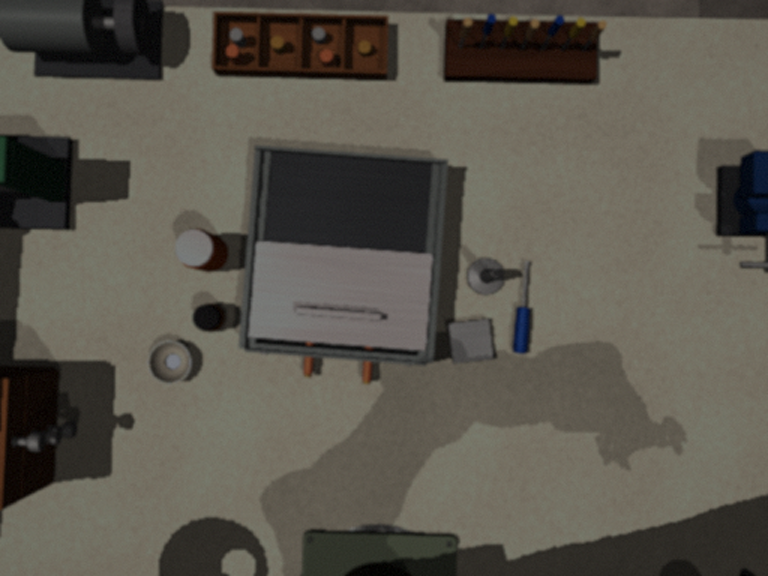

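View pics/side0.png

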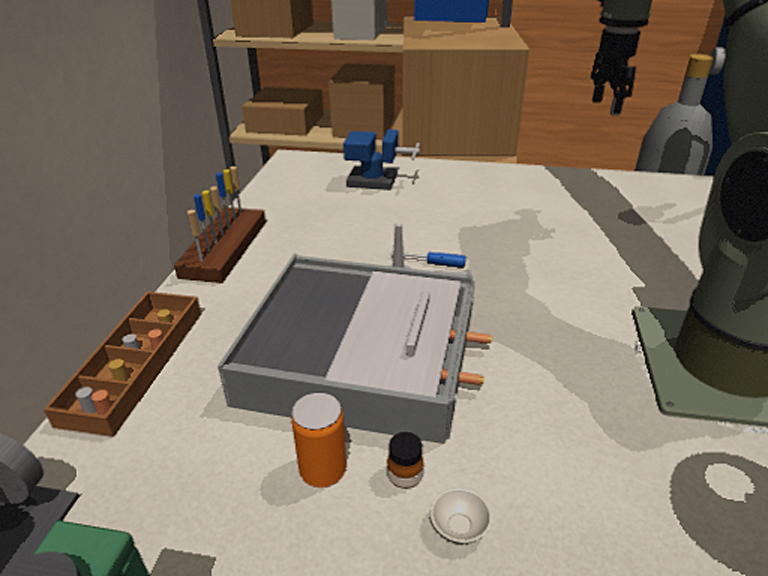

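The top view shows the box turned slightly clockwise. Its outer corners in the 1.5x picture are (258,148), (446,160), (431,361) and (242,348). The ridge runs from (295,307) to (385,316), and the cover is at the front. The side view agrees: ridge from (410,352) to (427,294), stubs on the right, can, jar and dish on the near side.

Run:
```python
from h import *
import pickle
np.set_printoptions(precision=4,suppress=True)
T=pickle.load(open("top.pkl","rb"));S=pickle.load(open("side.pkl","rb"))
def dense(f):
    v,u=np.mgrid[0:384,0:512]; uv=np.c_[u.ravel(),v.ravel()]
    return world(f,uv).reshape(384,512,3)
for n,f in(("top",T),("side",S)):
    W=dense(f); f0=f
    m=(W[...,0]>.3)&(W[...,0]<.8)&(abs(W[...,1])<.3)
    z=W[...,2]
    def rep(name,mm):
        P=W[mm]; 
        if len(P)<20: print(n,name,len(P));return
        c,(a,b),ang=cv2.minAreaRect(P[:,:2].astype(np.float32)); print(n,name,len(P),"rect c",np.array(c),"size",np.round((a,b),3),"ang",round(ang,2),"z",np.median(P[:,2]))
    def big(mm):
        k,l,st,_=cv2.connectedComponentsWithStats(mm.astype(np.uint8)); 
        return l==1+np.argmax(st[1:,4]) if k>1 else mm
    box=big(m&(z>.04)&(z<.12)&(abs(W[...,1]-.05)<.25)); rep("box",box)
    rep("ridge",big(m&(z>.088)&(z<.11)&(W[...,0]<.6)))
    br=f["image"].astype(int).sum(2)
    rep("cover",big(m&(z>.066)&(z<.079)&(br>(380))))
    table=m&(z<.02); print(n,"table z",np.median(z[table]))
C=world(T,np.array([(258,148),(446,160),(431,361),(242,348)])/1.5,.08);print("corners",C)
print("ridge px top",world(T,np.array([(295,303),(385,312),(295,312),(385,320)])/1.5,.098))
print("cover px top",world(T,np.array([(256,241),(431,253),(425,349),(250,338)])/1.5,.074))
print("ridge px side",world(S,np.array([(408,351),(427,294)])/1.5,.098))
```

```text
top box 17485 rect c [0.6031 0.0754] size [0.321 0.345] ang 87.07 z 0.07273733207546468
top ridge 287 rect c [0.5078 0.08  ] size [0.139 0.012] ang 87.16 z 0.09834475049199473
top cover 0
top table z 0.0008186218113641083
side box 13767 rect c [0.6021 0.1055] size [0.39  0.345] ang 87.05 z 0.07386913675012992
side ridge 235 rect c [0.5044 0.0802] size [0.139 0.013] ang 86.67 z 0.09868356807771501
side cover 5314 rect c [0.5992 0.0721] size [0.297 0.335] ang 86.5 z 0.0751427214195817
side table z 0.0011236515883670064
corners [[ 0.7768  0.2197  0.08  ]
 [ 0.7647 -0.0918  0.08  ]
 [ 0.4332 -0.0752  0.08  ]
 [ 0.4458  0.2351  0.08  ]]
ridge px top [[0.5218 0.1483 0.098 ]
 [0.5112 0.0022 0.098 ]
 [0.5072 0.1478 0.098 ]
 [0.4983 0.0019 0.098 ]]
cover px top [[ 0.6229  0.219   0.074 ]
 [ 0.6107 -0.0713  0.074 ]
 [ 0.4522 -0.0653  0.074 ]
 [ 0.4623  0.2236  0.074 ]]
ridge px side [[0.5097 0.1625 0.098 ]
 [0.499  0.0162 0.098 ]]
```

```bash
python3 -m inch '-1 0 0 0 10.4; -1 0 0 0 10.3; -1 3.5 -4.3 0 0; -1 3.5 -4.3 0 0; -1 3.5 -4.3 0 0' && python3 -m inch '-1 3.5 -4.3 0 0; -1 3.5 -4.3 0 0; -1 3.5 -4.3 0 0; -1 0 0 0 0'
```

```text
time: 0.72
eef_pos: [0.2881, -0.4224, 0.2501]
orientation: [-3.14, 0.08, 0.0]
contact_force: [1.6, -0.1, -0.2]
finger_gap: 0.0855
finger_force: 0.0
time: 1.23
eef_pos: [0.401, -0.2971, 0.25]
orientation: [-3.139, 0.069, -0.0]
contact_force: [-2.0, -1.1, 0.2]
finger_gap: 0.0851
finger_force: 0.0
```

```bash
python3 -m inch '-1 0.7 -5.5 0 0.2; -1 0.7 -5.5 0 0.2; -1 0.7 -5.5 0 0; -1 0.7 -5.5 0 0; -1 0.7 -5.5 0 0' && python3 -m inch '-1 0.7 -5.5 1 0; -1 0.7 -5.2 2 0; -1 0 0 4 0; -1 0 0 3 0; -1 0 0 0 0'
python3 - <<'E'
from h import *
import pickle
s=monitor.state();p=s["eef_pos"];print(p,s["orientation"])
S=grab_frame("side");save(S,"side1.png");pickle.dump(S,open("s1.pkl","wb"))
v,u=np.mgrid[0:384,0:512];W=world(S,np.c_[u.ravel(),v.ravel()])
m=(np.linalg.norm(W[:,:2]-p[:2],axis=1)<.07)&(W[:,2]>.11)&(W[:,2]<.4)
Q=W[m];print("lowest",np.round(Q[np.argsort(Q[:,2])[:12]],4))
tip=Q[Q[:,2]<Q[:,2].min()+.02];print(tip.min(0),tip.max(0))
E
```

```text
time: 1.85
eef_pos: [0.4488, -0.0268, 0.2503]
orientation: [3.14, -0.092, -0.0]
contact_force: [1.2, -0.0, -0.1]
finger_gap: 0.0856
finger_force: 0.0
time: 2.48
eef_pos: [0.4682, 0.0774, 0.1491]
orientation: [3.139, -0.092, -0.005]
contact_force: [-0.2, 0.2, 1.0]
finger_gap: 0.0852
finger_force: 0.0
[0.46823096 0.07738907 0.14914877] [ 3.13933053 -0.09174439 -0.00495377]
lowest [[0.4575 0.034  0.1441]
 [0.4786 0.1245 0.1443]
 [0.4675 0.1269 0.1448]
 [0.4653 0.1266 0.1448]
 [0.461  0.1266 0.1454]
 [0.4741 0.1263 0.1462]
 [0.4698 0.1256 0.1463]
 [0.4631 0.1284 0.1465]
 [0.4577 0.0337 0.1467]
 [0.4719 0.1266 0.1468]
 [0.4761 0.1279 0.1472]
 [0.4785 0.1269 0.1489]]
[0.45317017 0.03281543 0.14412847] [0.4790361  0.13562696 0.16330364]
```

View pics/side1.png

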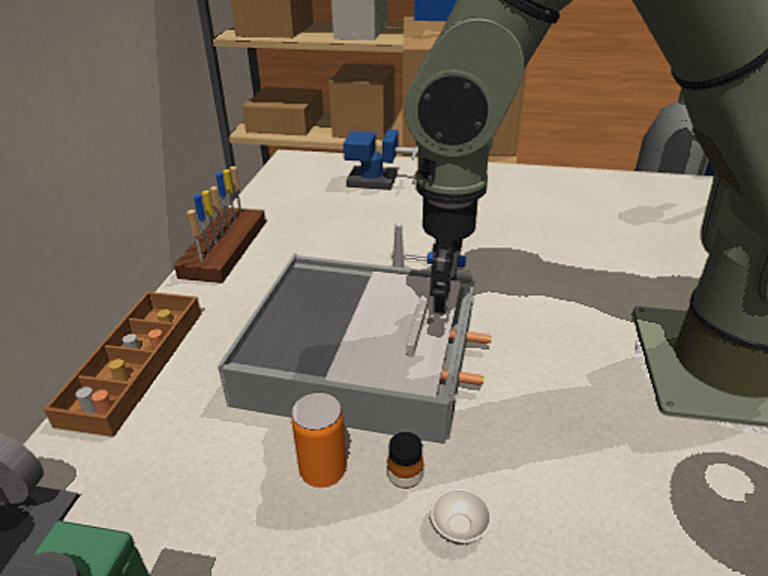

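The picture shows the open gripper just in front of the ridge and clear of everything, with the ridge at about (415,330). With the gripper open, the tips stand about 6 mm ahead of the TCP. Next I lower and push.

```bash
python3 -m inch '-1 0 -0.4 2 -0.4; -1 0 0 3 0; -1 0 0 1.1 0; -1 1 0 0 0; -1 0.5 0 0 0' && python3 -m inch '-1 1 0 0 0; -1 1 0 0 0; -1 1 0 0 0; -1 1 0 0 0; -1 1 0 0 0'
```

```text
time: 3.15
eef_pos: [0.4855, 0.0814, 0.0905]
orientation: [-3.14, 0.08, -0.003]
contact_force: [0.3, -0.8, 0.3]
finger_gap: 0.0854
finger_force: 0.0
time: 3.78
eef_pos: [0.5346, 0.079, 0.0893]
orientation: [-3.141, 0.079, 0.0]
contact_force: [-6.2, 0.2, 2.8]
finger_gap: 0.0854
finger_force: 2.3
```

```bash
python3 -m inch '-1 1.2 0 0 0; -1 1.2 0 0 0; -1 1.2 0 0 0; -1 1.2 0 0 0; -1 1.2 0 0 0' && python3 -m inch '-1 1 0 0 0; -1 1 0 0 0; -1 0.8 0 0 0; -1 0.5 0 0 0; -1 0.3 0 0 0'
```

```text
time: 4.4
eef_pos: [0.5946, 0.0759, 0.0893]
orientation: [3.141, -0.079, -0.001]
contact_force: [-3.6, 0.2, 1.7]
finger_gap: 0.0852
finger_force: 2.0
time: 5.03
eef_pos: [0.6301, 0.0742, 0.0893]
orientation: [-3.141, 0.079, 0.0]
contact_force: [-4.1, 0.7, 1.8]
finger_gap: 0.0855
finger_force: 2.1
```

```bash
python3 -m inch '-1 0.4 0 0 0; -1 0.4 0 0 0; -1 0.2 0 0 0' && python3 -m inch '-1 0.2 0 0 0; -1 0.2 0 0 0' && python3 -m inch '-1 0.2 0 0 0; -1 0.1 0 0 0'
```

```text
time: 5.4
eef_pos: [0.6401, 0.0737, 0.0893]
orientation: [-3.14, 0.079, 0.0]
contact_force: [-4.0, 0.9, 1.1]
finger_gap: 0.0854
finger_force: 1.8
time: 5.65
eef_pos: [0.6407, 0.0735, 0.0891]
orientation: [3.14, -0.079, -0.013]
contact_force: [-40.2, -1.3, 25.8]
finger_gap: 0.0854
finger_force: 20.1
time: 5.9
eef_pos: [0.6409, 0.0735, 0.0891]
orientation: [3.14, -0.079, -0.024]
contact_force: [-61.2, -2.2, 41.4]
finger_gap: 0.0856
finger_force: 30.8
```

```bash
python3 -m inch '-1 -1.5 0 0 0; -1 -1.5 0 -1 0; -1 -3 0 -4 0; 1 -4 3 -4 0; 1 -4 5 0 0' && python3 -m inch '1 -4 5 0 0; 1 -2 6 0 0; 1 -2 6 0 0; 1 0 0 0 0'
python3 - <<'E'
from h import *
import pickle
s=monitor.state();print(s["eef_pos"])
for n in("top","side"):
    f=grab_frame(n);pickle.dump(f,open(n+"2.pkl","wb"))
    print(proj(f,[[.5226,.0795,.055]]))
    save(f,n+"2.png",(140,90,320,260) if n=="top" else (140,150,340,300),4 if n=="side" else 3.5)
E
```

```text
time: 6.52
eef_pos: [0.5053, 0.0024, 0.1807]
orientation: [-3.14, 0.075, -0.009]
contact_force: [0.9, -2.8, -1.1]
finger_gap: 0.0516
finger_force: 0.0
time: 7.02
eef_pos: [0.4168, -0.1655, 0.1787]
orientation: [3.138, -0.092, 0.002]
contact_force: [0.9, 0.8, 0.9]
finger_gap: 0.0003
finger_force: 0.0
[ 0.41676484 -0.16549035  0.17874287]
[[226.02348823 202.61629152]]
[[271.33156387 224.56201707]]
```

View pics/top2.png

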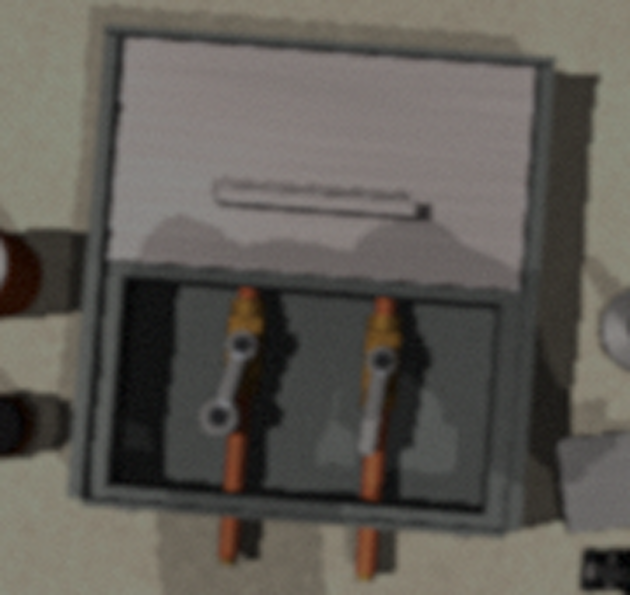

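View pics/side2.png

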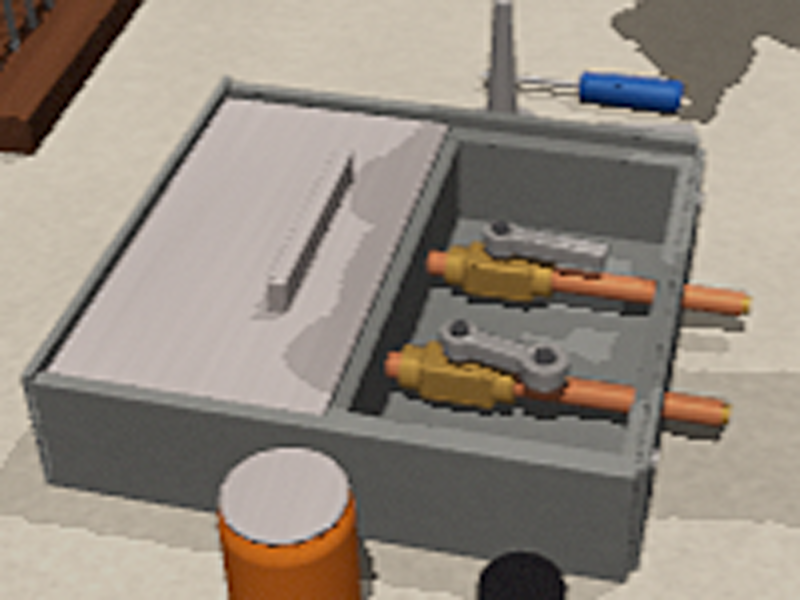

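Top crop: the marked handle is the left one, with its axis at (241,344) and disc at (218,417). The plain handle's axis is at (381,359) and its end at (368,445). The cover lies against the stop. In the side crop the marked axis is at (459,329) and the disc at (545,356).

```bash
cat > tri.py <<'E'
from h import *
import pickle
np.set_printoptions(precision=4,suppress=True)
T=pickle.load(open("top2.pkl","rb"));S=pickle.load(open("side2.pkl","rb"))
def tri(a,b):
    P=[];n=[]
    for f,p in((T,a),(S,b)):
        K,D,R,t=cam(f);P.append(np.c_[R,t]);n.append(cv2.undistortPoints(np.array(p,float).reshape(1,1,2),K,D).reshape(2,1))
    X=cv2.triangulatePoints(P[0],P[1],n[0],n[1]).ravel();return X[:3]/X[3]
tp=lambda u,v:np.array([u,v])/3.5+[140,90]
sp=lambda u,v:np.array([u,v])/4+[140,150]
E
python3 - <<'E'
from tri import *
yaw=np.radians(-2.95);ex=np.array([np.cos(yaw),np.sin(yaw)]);ey=np.array([-ex[1],ex[0]]);o=np.array([.5226,.0795])
for n,a,b in(("axis",tp(241,344),sp(459,329)),("end",tp(218,417),sp(545,356)),("paxis",tp(381,359),sp(499,231)),("pend",tp(368,447),sp(604,250))):
    X=tri(a,b);Z=world(T,a,.062)[0];print(n,X,"plane",Z,"box",(X[:2]-o)@ex,(X[:2]-o)@ey,"pl",(Z[:2]-o)@ex,(Z[:2]-o)@ey,"depth",world(T,[a])[0])
E
```

```text
axis [0.5563 0.1229 0.0628] plane [0.5572 0.1231 0.062 ] box 0.03143734039554499 0.0450969497287853 pl 0.032350077710236944 0.045354205162489204 depth [0.5572 0.1229 0.0641]
end [0.5038 0.1378 0.0627] plane [0.5046 0.138  0.062 ] box -0.02177356445691617 0.05727266515721777 pl -0.02096842329366604 0.057477967429461936 depth [0.5046 0.1381 0.0613]
paxis [0.5485 0.0226 0.0602] plane [0.5492 0.0227 0.062 ] box 0.02880081681190753 -0.055494452786464143 pl 0.029495201694089288 -0.05538369747001542 depth [0.5117 0.006  1.2907]
pend [0.4832 0.03   0.059 ] plane [0.4862 0.0302 0.062 ] box -0.03683699631015156 -0.05142558061080847 pl -0.03386016557279906 -0.05108409077762346 depth [0.4861 0.0303 0.0603]
```

```bash
python3 -m inch '1 1.3 -5.2 0 0; 1 1.3 -5.2 0 0; 1 1.3 -5.2 0 0; 1 1.3 -5.2 0 0; 1 1.3 -5.4 0 0' && python3 -m inch '1 0 0 2 0; 1 0 0 0 0'
cat > where.py <<'E'
from h import *
yaw=np.radians(-2.95);ex=np.array([np.cos(yaw),np.sin(yaw)]);ey=np.array([-ex[1],ex[0]]);o=np.array([.5226,.0795])
s=monitor.state();p=s["eef_pos"][:2]-o;w=s["orientation"]
print("box xy mm",np.round([p@ex*1e3,p@ey*1e3],1),"z",np.round(s["eef_pos"][2],4),"head",2*np.degrees(np.arctan(w[1]/w[0])),"F",np.round(s["contact_force"],1))
E
python3 where.py
python3 - <<'E'
from h import *
p=monitor.state()["eef_pos"];S=grab_frame("side")
v,u=np.mgrid[0:384,0:512];W=world(S,np.c_[u.ravel(),v.ravel()])
Q=W[(np.linalg.norm(W[:,:2]-p[:2],axis=1)<.06)&(W[:,2]>.11)&(W[:,2]<.4)]
t=Q[Q[:,2]<Q[:,2].min()+.025];print(t.min(0)-p,t.max(0)-p)
E
```

```text
time: 7.75
eef_pos: [0.4966, 0.1012, 0.1785]
orientation: [-3.14, 0.075, -0.001]
contact_force: [0.8, -0.9, 0.0]
finger_gap: 0.0001
finger_force: 0.0
time: 8.0
eef_pos: [0.4957, 0.099, 0.1576]
orientation: [3.14, -0.075, -0.002]
contact_force: [0.3, -0.4, -0.2]
finger_gap: 0.0003
finger_force: 0.0
box xy mm [-27.9  18.1] z 0.1576 head -2.7374101640797113 F [ 0.3 -0.4 -0.2]
[-0.01289322 -0.00654261 -0.01761431] [0.00965304 0.01563333 0.00717724]
```

```bash
python3 -m inch '1 0 0.7 2 0; 1 0 0 3 0; 1 0 0 2.5 0; 1 0 0 1.6 0; 1 0 0 0 0' && python3 where.py
```

```text
time: 8.68
eef_pos: [0.4958, 0.0904, 0.0672]
orientation: [3.141, -0.08, -0.001]
contact_force: [0.2, 0.8, 0.1]
finger_gap: -0.0003
finger_force: 0.0
box xy mm [-27.3   9.5] z 0.0672 head -2.91031855797324 F [0.2 0.8 0.1]
```

```bash
python3 -m inch '1 0 -1 0.2 0; 1 0 -1 0 0; 1 -0.1 -0.7 0 0; 1 -0.1 -0.8 0 0' && python3 where.py && python3 -m inch '1 0.05 -0.75 0 0; 1 0.05 -0.8 0 0; 1 0.4 -0.8 0 0; 1 0.4 -0.85 0 0; 1 0 0 0 0' && python3 where.py
```

```text
time: 9.18
eef_pos: [0.4957, 0.1259, 0.0656]
orientation: [3.14, -0.079, 0.0]
contact_force: [0.0, -2.7, -0.2]
finger_gap: -0.0
finger_force: 1.2
box xy mm [-29.3  45. ] z 0.0656 head -2.8984976951210415 F [ 0.  -2.7 -0.2]
time: 9.8
eef_pos: [0.5066, 0.1579, 0.0653]
orientation: [-3.14, 0.078, -0.001]
contact_force: [0.2, -0.6, -0.5]
finger_gap: 0.0001
finger_force: 0.0
box xy mm [-20.   77.5] z 0.0653 head -2.8416237547442402 F [ 0.2 -0.6 -0.5]
```

```bash
python3 -m inch '1 0.6 -0.6 0 0; 1 0.6 -0.6 0 0; 1 0.75 -0.5 0 0; 1 0.5 -0.4 0 0' && python3 where.py && python3 -m inch '1 0.2 0 0 0; 1 0.2 0 0 0' && python3 where.py
```

```text
time: 10.3
eef_pos: [0.5323, 0.1771, 0.0653]
orientation: [-3.14, 0.079, -0.0]
contact_force: [-2.8, -0.2, -0.6]
finger_gap: -0.0001
finger_force: 1.1
box xy mm [ 4.7 98. ] z 0.0653 head -2.887930665314953 F [-2.8 -0.2 -0.6]
time: 10.55
eef_pos: [0.5351, 0.177, 0.0653]
orientation: [-3.14, 0.079, 0.003]
contact_force: [-11.2, 3.3, 2.6]
finger_gap: 0.0001
finger_force: 5.9
box xy mm [ 7.5 98. ] z 0.0653 head -2.8712849891472687 F [-11.2   3.3   2.6]
```

Force is rising at the expected place, so the handle is meeting its stop. I'll press once more, then back off.

```bash
python3 -m inch '1 0.2 0 0 0; 1 0.1 0 0 0; 1 0 0 0 0' && python3 where.py && python3 -m inch '1 -1.2 0 0 0; 1 -0.8 0 -1 0; 1 0 0 -5 0; 1 0 0 -5 0; 1 -3 4 -2 0' && python3 -m inch '1 -3 6 0 0; 1 -3 6 0 0; 1 -1 6 0 0; 1 0 6 0 0; 1 0 0 0 0'
python3 - <<'E'
from h import *
import pickle
for n in("top","side"):
    f=grab_frame(n);pickle.dump(f,open(n+"2.pkl","wb"))
    save(f,n+"3.png",(110,90,370,260) if n=="top" else (140,150,340,300),3 if n=="top" else 4)
E
```

```text
time: 10.92
eef_pos: [0.5355, 0.1771, 0.065]
orientation: [-3.14, 0.078, 0.012]
contact_force: [-22.9, 3.0, 11.9]
finger_gap: -0.0001
finger_force: 11.4
box xy mm [ 7.9 98.2] z 0.065 head -2.8362270260475615 F [-22.9   3.   11.9]
time: 11.55
eef_pos: [0.4881, 0.1401, 0.1981]
orientation: [-3.139, 0.075, -0.008]
contact_force: [1.2, -1.1, -0.7]
finger_gap: -0.0001
finger_force: 0.0
time: 12.18
eef_pos: [0.4088, -0.0938, 0.1961]
orientation: [3.139, -0.092, 0.003]
contact_force: [-0.0, 0.6, 0.1]
finger_gap: 0.0001
finger_force: 0.0
```

View pics/top3.png

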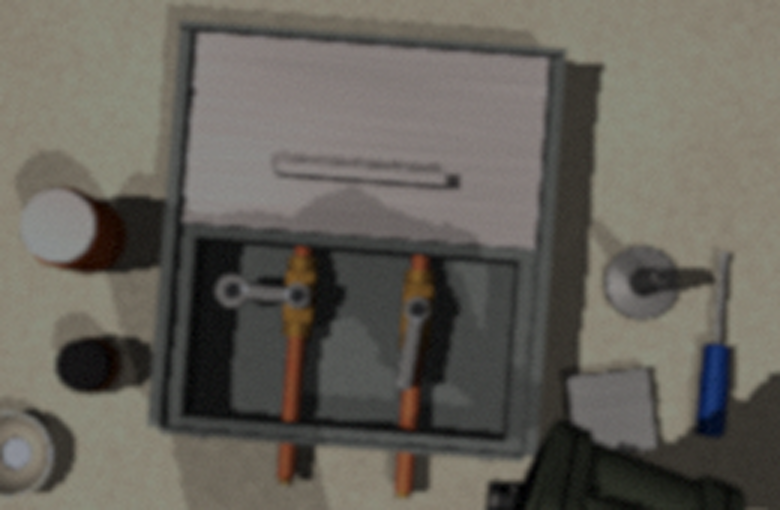

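View pics/side3.png

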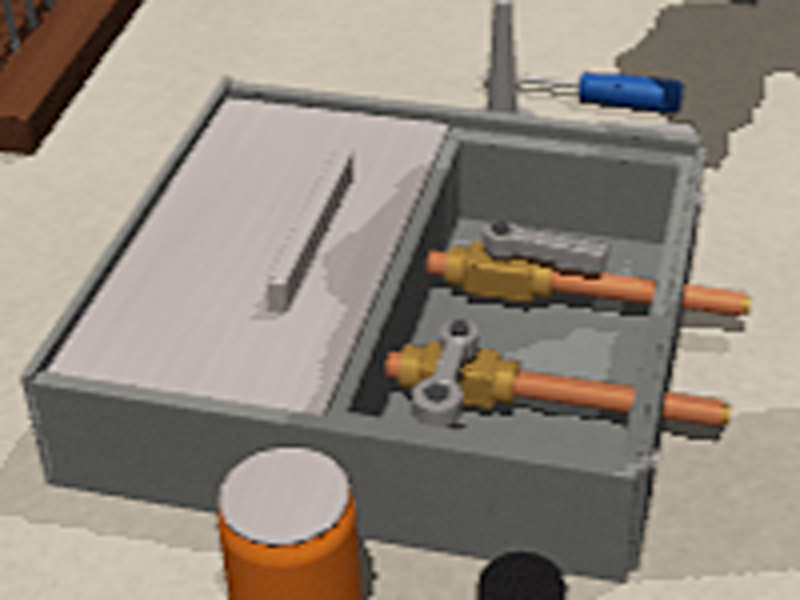

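The marked handle now points along the box's +y, with its axis at (299,294) and disc at (231,290), which matches the box's 3° tilt. The cover is at the stop, and the plain handle and the things around the box have not moved.

```bash
python3 -c "
from bench import job
print(job.hand_in())"
```

```text
the job is handed in; nothing more can be done
None
```

I pushed the cover back to its stop, then turned the marked handle clockwise until it met its end stop; the last pictures show the plain handle and the things around the box unmoved, and I handed the job in at about 12 s.

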